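Lock a plywood panel in the drilling fixture

TASK

Slide the plywood panel along its channel until it sits fully home against the fixture's end stop, then turn the clamp handle clockwise (seen from above) by its knob: it climbs a cam and must drop into the low notch, so that its rubber nose presses on the panel. Go by feel and be gentle, never ram the panel or force the handle against its stop, then let go and leave the other things on the bench alone.

Things in the scene. Friction and masses are not known exactly. Their poses are not given: they have to be found in the camera images.
- fixture: Drilling fixture fixed to the bench: grey laminate bed 280 x 265 mm, 12 mm thick, with a channel and a clamp. Origin: on the bench under the channel's centre line; x runs along the channel towards the end stop, y to the left, z up. The bed spans x -130..150, y -185..80 mm. Two channel rails with inner faces at y +-56.5 mm, x -100..130, 12 mm wide, tops 22 mm above the bench.
- stop (a point): Middle of the end stop's near face, 30 mm above the bench, at x 130, y 0 mm in the fixture's frame. The stop is an aluminium bar across the channel, 137 mm long, top 40 mm above the bench; the panel's far end must come to rest against its near face. Fixed and rigid.
- panel: Loose plywood panel 140 (x) x 110 (y) x 18 mm, 0.17 to 0.34 kg, lying in the channel on the bed (underside 12 mm above the bench), 1.5 mm of play to each rail, 30 to 55 mm short of the stop. Origin: centre of its underside; axes as the fixture's. Fully home: x 60 mm in the fixture's frame. Slides with 1 to 3 N of friction; push the middle of its near end face.
- pivot (a point): Top of the clamp's vertical steel spindle, fixed, 107 mm above the bench, at x 60, y -125 mm in the fixture's frame. The handle turns on it and also slides up and down on it. A cam ring of 36 to 54 mm radius lies around it under the handle, clamped at another angle each time; ring and notch show from above but are not measured.
- knob (a point): Point on the axis of the handle's knob, an upright black cylinder 22 mm in diameter, 50 mm tall, at a lever's end, 100 mm from the spindle. The point is 20 mm under the knob's top, 30 mm above the lever's top face, 104 mm above the bench at the start. In the fixture's frame the knob starts in direction -60 to -69 deg seen from the spindle (0 = x, 90 = y) and must go clockwise from above.
- nose (a point): Centre of the lower face of the nose, a rubber-faced post 18 mm in diameter under the handle's other arm, 103 mm from the spindle and 120 deg clockwise (seen from above) of the knob. 35 mm above the bench at the start, which clears the panel; up to 41 mm on the cam; in the notch it rests on the panel's top, 30 mm above the bench.
- handle: The clamp handle. A spring pulls it down (12 to 17 N); its pin rides the cam. Clockwise: a flat, a ramp lifting it 6 mm (4 to 10 N at the knob), a short crest, then at 40 to 97 deg of turn from knob direction -60 deg it slides down a steep flank, dropping 11 mm in 10 deg and running ahead; 3 deg on is a hard stop: over 25 N there forces it. Held firmly at one height it jams: let the knob slide.
- glue: Glue bottle, 48 mm diameter, 110 mm tall, stands left of the fixture; bystander. Origin: centre of its underside.
- offcut: Plywood offcut 75 x 45 x 18 mm left of the fixture; bystander. Origin: centre of its underside.
- screwdriver: Screwdriver lying beyond the end stop; bystander. Origin: underside, mid-length.
- square: Try square lying on the bench, bystander.
- tape: Roll of paper tape, bystander.
- hammer: Hammer lying on the bench, bystander.
Mind the look-alikes: they are no part of the job. Leave any purple or red look-alike of the panel alone.

How it is judged:
On the way, in this order (a step that is already met when the one before it is completed fails the run):
1. the panel is home against the end stop (gap under 1.5 mm) before the handle is locked (x of panel in the frame of fixture above 0.0585 m and z of nose in the frame of fixture above 0.0325 m), for 0.2 s.
2. the handle has climbed the cam (nose at least 4 mm above its start height) (z of nose in the frame of fixture above 0.039 m).
3. the handle has dropped into the notch, nose on the panel (z of nose in the frame of fixture below 0.0315 m and contact force between handle and panel above 4 N), for 0.2 s.
At the end, for the whole second after the job is handed in: The panel lies in the channel, at most 1.5 mm from the end stop, at rest; the handle is down in the notch (nose at most 31.5 mm above the bench) with its nose over the panel and pressing on it with more than 4 N (all of step 3 and x of panel in the frame of fixture above 0.0585 m and z of panel in the frame of fixture below 0.015 m and y of nose in the frame of fixture above -0.06 m and linear speed of panel below 0.02 m/s); the robot touches nothing.
It fails at once if the handle is forced against the cam or its stop (over 55 N between handle and fixture) (contact force between handle and fixture above 55 N).
It fails at once if the panel is rammed (over 30 N between hand and panel) (contact force between the fingers and panel above 30 N).
It fails at once if a bystander is disturbed (moved over 30 mm) (distance of any of glue, offcut, screwdriver, square, tape, hammer from where it was at the start of the episode above 0.03 m).
It also fails if it takes over 72 s, if anything falls off the work surface, if the arm or the gripper's body presses on something with over 40 N, if the wrist force passes 120 N, or if a joint passes its speed limit or range.

ROBOT

A 6-joint arm with a two-finger parallel gripper is mounted at the origin on the work surface. World frame = base frame: x ahead of the robot, y to its left, z up, the work surface at z = 0. Lengths are in m, angles in rad, forces in N, time in s.
With the tool pointing down it reaches from about 0.4 to 0.825 m from the base axis. Payload 7 kg.
Tool frame: the origin (TCP) lies at the very end of the fingers, on their centre line; the grasp point (between the pads) lies 19 mm behind it; z points along the fingers, y is the direction in which the jaws open and shut (so a half turn about z gives the same grasp; the last joint's range is limited). The gripper opens to 88 mm and grips with 3 to 60 N. Pads are 19 mm wide; open, the fingers measure 130 mm over their backs; the gripper's body (78 mm by 193 mm) begins 47 mm behind the grasp point.
Start: joints at [-0.942, 0.359, 0.012, 0, -1.224, -0.288], TCP at [0.226, -0.636, 0.227] pointing down, gripper open.
Joint ranges: [-3.07, 3.07], [-1.43, 2.12], [-1.02, 1.25], [-3.03, 1.67], [-3.05, -0], [-3.03, 3.03]. Speed limits (rad/s): [2.39, 2.39, 3.01, 3.14, 3.14, 3.14].

INTERFACE

Orientations are given as [roll, pitch, yaw] about the fixed x, y, z axes, in that order (R = Rz(yaw) Ry(pitch) Rx(roll)).
In Python, from station import arm gives the robot as it stands.
- The arm moves only by the shell command python3 -m inch 'ROWS' [FORCE]. ROWS is text: rows parted by semicolons, each of 7 numbers parted by spaces: the closure, from 0 (fully open) to 1 (shut), then the shift along the tool's x, y, z each as a share of 300 mm, from -1 to 1, then the turn, a rotation vector about the tool's x, y, z each as a share of 60 degrees, from -1 to 1. In form: grip tx ty tz rx ry rz; .... A call has 1 to 12 rows; each row is the pose to reach, as a shift and turn from the pose commanded when the call began, along the tool's axes at that moment; what a row does not reach only later rows make up. A row lasts 1/10 s, in which the tool goes at most 50 mm and 8.59 degrees, less where a joint would pass 70% of its speed; a pose out of reach is approached as far as the arm can. A call with a number of a shift or a turn outside -1 to 1 is refused whole. A call with a gripper value outside its range is refused whole. The fingers move at their own pace and stop on an object; FORCE is the grip in N (left out, the last holds). Time passes only in rows, so rows that repeat a pose let the fingers close. It gives the time, the measured TCP pose, the force and the opening at its end, in the units of the state.
- arm.get_state(): the state, without advancing time (a new reading comes with each control period).
- arm.grab_frame(name): name is "scene" or "top" or "wrist"; returns a dict with "img" (400x640x3 uint8, red, green, blue), "range_z" (400x640 float32, m along the optical axis (not along the pixel's ray), 0 where there is no reading), "fx", "fy", "cx", "cy" (pixels), "extrinsics" (4x4, takes a point from world to camera coordinates); the wrist camera has in their place "tool_from_camera" (4x4, takes a point from camera to tool coordinates, whose origin is the TCP and whose axes are the flange's). Camera axes: x right, y up, looking along -z (the intrinsics and any distortion apply to the point x, -y, -z); pixel columns grow to the right and rows downward; lengths in m; the calibration is good to about 2 mm. The wrist camera is an equidistant fisheye: a pixel r from the principal point sees the ray r / f radians off the axis. A picture is of the moment at which its call begins: read the wrist's pose just before it.
- arm.job_done(): hands the job in, once; it reports no verdict.
The state is a dict: "t": time; "q": joint angles; "qd": joint speeds; "joint_efforts": joint torques, N m; "eef_pos": TCP position; "ee_rot": TCP orientation; "force": force on the tool from outside, world axes, zero at the start; "moment": the same for the moment, N m; "width": finger opening in m.
Only numpy, scipy, OpenCV 4.12 (cv2) and the standard library are available. Lean on these libraries where they do the work, as an engineer would, in place of code of your own. Each camera call takes 0.05 s, during which the arm holds its last target.

## Working session

There is one attempt and no reset: what is moved stays moved. The work goes in short steps, Python scripts to look and compute and a shell command to move; the robot and the scene stay as the last step left them, time stands still between calls to the robot, and variables do not carry over. Pictures are saved under pics/ and viewed, and the job is handed in when it is done.

```bash
ls; mkdir -p pics
python3 - <<'E'
from station import arm
import cv2,pickle
s=arm.get_state();print(s)
for n in("scene","top","wrist"):
    f=arm.grab_frame(n);pickle.dump((s,f),open(f'pics/{n}0.pkl','wb'))
    cv2.imwrite(f'pics/{n}0.png',f['img'][:,:,::-1])
    print(n,f['fx'],f['fy'],f['cx'],f['cy'],f.get('extrinsics'),f.get('tool_from_camera'),[k for k in f])
E
```

```text
pics
{'t': 0.0, 'q': array([-9.41927850e-01,  3.59395914e-01,  1.10381931e-02, -3.51140299e-04,
       -1.22409865e+00, -2.88080183e-01]), 'qd': array([ 0.00099409, -0.00107907, -0.00052553,  0.00153703,  0.00071475,
       -0.00020144]), 'joint_efforts': array([-3.66342128e-04, -5.82713699e+01,  2.93048483e+01,  6.99690118e+00,
        6.88182103e-03, -1.54354439e-04]), 'eef_pos': array([ 0.22539672, -0.63572408,  0.22560768]), 'ee_rot': array([ 3.13990722e+00, -1.55197475e-04, -2.80092382e+00]), 'force': array([ 0.21143576, -0.23397693,  0.00972925]), 'moment': array([-0.00538349,  0.01130578, -0.02391474]), 'width': 0.08758338874203796}
scene 428.2212316380074 428.2212316380074 315.8475221724878 189.24439677866087 [[-0.60059828  0.79937748 -0.01665367  0.32598082]
 [-0.64078722 -0.46877805  0.60797934  0.27001479]
 [ 0.47819812  0.3758228   0.79377817 -1.79505031]
 [ 0.          0.          0.          1.        ]] None ['img', 'range_z', 'fx', 'fy', 'cx', 'cy', 'extrinsics']
top 360.97208929015096 360.97208929015096 321.0939312868854 193.066427157903 [[-0.028002   -0.99906158 -0.03304322  0.02685117]
 [ 0.99306474 -0.03157952  0.11324817 -0.55814689]
 [-0.11418538 -0.02964288  0.99301712 -0.98483223]
 [ 0.          0.          0.          1.        ]] None ['img', 'range_z', 'fx', 'fy', 'cx', 'cy', 'extrinsics']
wrist 309.70691628693146 309.70691628693146 316.5098805104673 201.8801362858407 None [[ 1.70672040e-03  9.60137296e-01  2.79523632e-01  7.55835259e-02]
 [ 9.99998395e-01 -1.48641774e-03 -1.00010347e-03 -3.42529292e-04]
 [-5.44747756e-04  2.79524890e-01 -9.60138292e-01 -1.57398113e-01]
 [ 0.00000000e+00  0.00000000e+00  0.00000000e+00  1.00000000e+00]] ['img', 'range_z', 'fx', 'fy', 'cx', 'cy', 'tool_from_camera']
```

View pics/scene0.png

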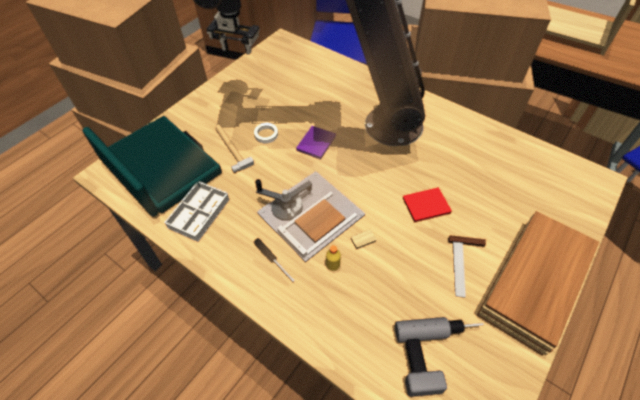

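View pics/top0.png

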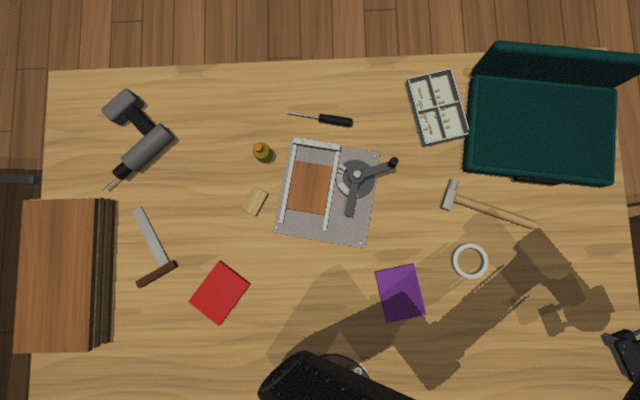

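View pics/wrist0.png

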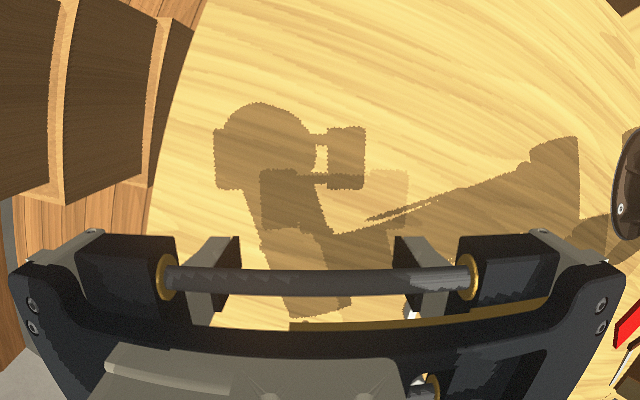

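The top view shows the fixture at about (330,190). The stop bar is on its far side near (315,145), the spindle is near (357,174) and the knob is near (393,162). I'll enlarge this area.

Run:
```python
import cv2
im=cv2.imread('pics/top0.png')
cv2.imwrite('pics/topc.png',cv2.resize(im[125:255,260:420],None,fx=5,fy=4.6,interpolation=cv2.INTER_CUBIC))
im=cv2.imread('pics/scene0.png')
cv2.imwrite('pics/scc.png',cv2.resize(im[165:265,245:375],None,fx=6,fy=6,interpolation=cv2.INTER_CUBIC))
```

```text
(no output)
```

View pics/topc.png

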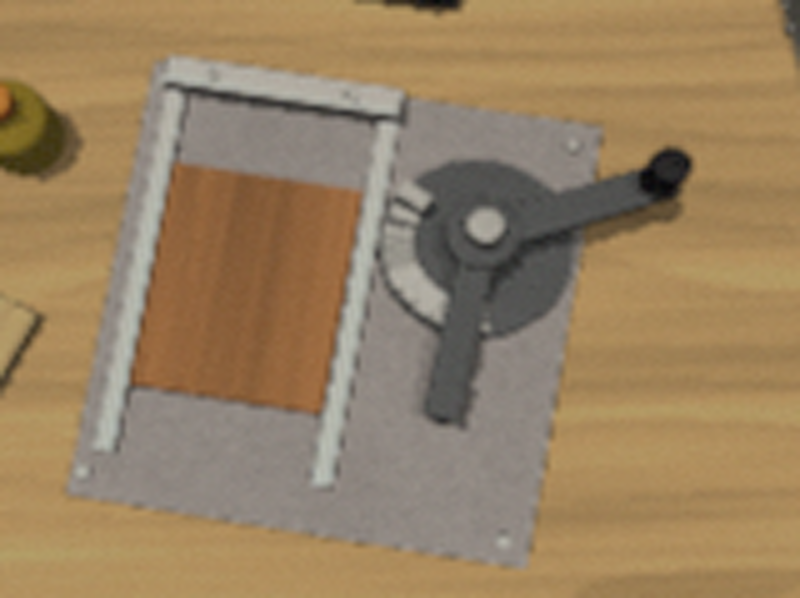

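View pics/scc.png

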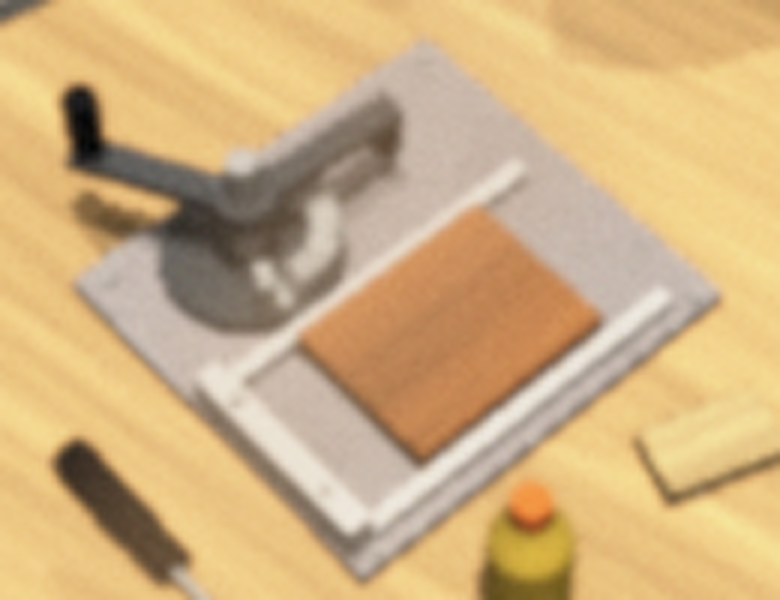

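```bash
cat > h.py <<'E'
import numpy as np,pickle
from scipy.spatial.transform import Rotation as Ro
def ray(f,u,v):
    E=np.array(f['extrinsics']);R=E[:3,:3];t=E[:3,3]
    d=np.array([(u-f['cx'])/f['fx'],-(v-f['cy'])/f['fy'],-1.]);return -R.T@t,R.T@d
def atz(f,u,v,z):
    o,d=ray(f,u,v);return o+d*(z-o[2])/d[2]
E
python3 - <<'E'
from h import *
from scipy.optimize import least_squares
s,f=pickle.load(open('pics/top0.pkl','rb'))
s2,g=pickle.load(open('pics/scene0.pkl','rb'))
T=lambda u,v:(260+u/5-.4,125+v/4.6-.4)
S=lambda u,v:(245+u/6-.4,165+v/6-.4)
# obs: (fixture xyz),(top px) ,(scene px)
A=[((-.13,.08,.012),(70,492),(720,297)),((-.13,-.185,.012),(527,567),(428,40)),((.15,-.185,.012),(602,128),(77,287)),
((.15,.08,.012),None,(362,580)),((.06,-.125,.107),(487,225),(241,158))]
P=[];Q=[]
for p,a,b in A:
    for ff,X,c in((f,T,a),(g,S,b)):
        if c is None: continue
        w=atz(ff,*X(*c),p[2]);P.append(p[:2]);Q.append(w[:2]);print(p,ff is f,w.round(4))
P=np.array(P);Q=np.array(Q)
def res(x):
    c,s_=np.cos(x[2]),np.sin(x[2]);return (P@np.array([[c,s_],[-s_,c]])+x[:2]-Q).ravel()
r=least_squares(res,[.5,0,0]);print(r.x,np.degrees(r.x[2]));print((r.fun.reshape(-1,2)*1000).round(1))
x=r.x;c,s_=np.cos(x[2]),np.sin(x[2]);M=np.array([[c,-s_],[s_,c]])
def fx(w):return (M.T@(w[:2]-x[:2]))*1000
print('panel near corners',fx(atz(f,*T(133,388),.03)),fx(atz(f,*T(320,413),.03)),'far',fx(atz(f,*T(173,165),.03)),fx(atz(f,*T(362,188),.03)))
k=fx(atz(f,*T(670,160),.124));print('knob',k,np.degrees(np.arctan2(k[1]+125,k[0]-60)),np.hypot(k[1]+125,k[0]-60))
k=fx(atz(g,*S(80,95),.124));print('knob',k,np.degrees(np.arctan2(k[1]+125,k[0]-60)),np.hypot(k[1]+125,k[0]-60))
k=fx(atz(f,*T(405,212),.06));print('gap',k,np.degrees(np.arctan2(k[1]+125,k[0]-60)),np.hypot(k[1]+125,k[0]-60))
k=fx(atz(f,*T(410,208),.05));print('gap',k,np.degrees(np.arctan2(k[1]+125,k[0]-60)),np.hypot(k[1]+125,k[0]-60))
for p in[(60,-125),(-70,0),(-10,0),(60,0),(130,0)]: print(p,M@np.array(p)/1000+x[:2])
for n,u,v in[('spind',487,225),('knob',670,165),('ringpale',410,280),('nosearm',450,400)]:
    a,b=T(u,v);z=f['range_z'][round(b),round(a)];o,d=ray(f,a,b);print(n,(o+d*z).round(4))
E
```

```text
(-0.13, 0.08, 0.012) True [0.4549 0.1493 0.012 ]
(-0.13, 0.08, 0.012) False [0.4584 0.1518 0.012 ]
(-0.13, -0.185, 0.012) True [ 0.402  -0.1084  0.012 ]
(-0.13, -0.185, 0.012) False [ 0.4025 -0.1048  0.012 ]
(0.15, -0.185, 0.012) True [ 0.674  -0.1631  0.012 ]
(0.15, -0.185, 0.012) False [ 0.6772 -0.1584  0.012 ]
(0.15, 0.08, 0.012) False [0.7299 0.0962 0.012 ]
(0.06, -0.125, 0.107) True [ 0.5986 -0.0875  0.107 ]
(0.06, -0.125, 0.107) False [ 0.5972 -0.0893  0.107 ]
[ 0.56633755  0.04784265 -0.20332672] -11.649762858867787
[[ 0.3  3.2]
 [-3.2  0.6]
 [-0.3  1.3]
 [-0.8 -2.3]
 [ 1.9 -0.5]
 [-1.3 -5.3]
 [-0.5 -0.3]
 [ 1.3  0.8]
 [ 2.7  2.6]]
panel near corners [-60.79391298  50.75388641] [-57.67234359 -55.76086427] far [79.61565025 53.85107964] [ 83.48104052 -55.1510452 ]
knob [ 108.02097483 -211.87179462] -61.06706816394724 99.26088214132693
knob [ 104.91135706 -214.10232158] -63.249953981098706 99.78102877785668
gap [ 67.4255151  -82.06054622] 80.18887882098811 43.576770935541944
gap [ 72.09337263 -84.29164153] 73.4547131447332 42.46669413451526
(60, -125) [ 0.59986049 -0.0866981 ]
(-70, 0) [0.49777954 0.06197765]
(-10, 0) [0.55654355 0.04986193]
(60, 0) [0.62510157 0.03572693]
(130, 0) [0.69365958 0.02159192]
spind [ 0.5982 -0.0873  0.1091]
knob [ 0.6265 -0.1813  0.1242]
ringpale [ 0.5772 -0.048   0.0408]
nosearm [ 0.5016 -0.066   0.0753]
```

```bash
cat >> h.py <<'E'
X=[0.56633755,0.04784265,-0.20332672]
def fw(x,y): # fixture mm -> world m
    c,s=np.cos(X[2]),np.sin(X[2]);return np.array([X[0]+(c*x-s*y)/1000,X[1]+(s*x+c*y)/1000])
def wf(w):
    c,s=np.cos(X[2]),np.sin(X[2]);a=np.array(w[:2])-X[:2];return np.array([c*a[0]+s*a[1],-s*a[0]+c*a[1]])*1000
def row(st,pos,yaw):
    R=Ro.from_euler('xyz',st['ee_rot']);d=R.inv().apply(np.array(pos)-st['eef_pos'])/.3
    r=(R.inv()*Ro.from_euler('xyz',[np.pi,0,yaw])).as_rotvec(degrees=True)/60
    return d.round(4),r.round(4)
E
python3 - <<'E'
from h import *
from station import arm
s=arm.get_state()
p=fw(-95,0);print(p,row(s,[*p,.2],np.radians(180)+X[2]))
E
```

```text
[0.47329453 0.06702587] (array([-1.5616,  1.932 ,  0.0884]), array([ 1.200e-03, -5.000e-04,  5.195e-01]))
```

```bash
python3 -m inch '1 -0.78 0.966 0 0 0 0.519; 1 -0.78 0.966 0 0 0 0.519; 1 -0.78 0.966 0 0 0 0.519; 1 -0.78 0.966 0 0 0 0.519; 1 -0.78 0.966 0 0 0 0.519; 1 -0.78 0.966 0 0 0 0.519; 1 -0.78 0.966 0 0 0 0.519; 1 -0.78 0.966 0 0 0 0.519; 1 -0.78 0.966 0 0 0 0.519; 1 -0.78 0.966 0 0 0 0.519' 20
python3 - <<'E'
from h import *
from station import arm
s=arm.get_state()
p=fw(-95,0);print(s['t'],s['q'],row(s,[*p,.2],np.radians(180)+X[2]))
E
```

```text
t: 1.15
eef_pos: [0.3495, -0.2844, 0.2267]
ee_rot: [-3.142, 0.0, 2.941]
force: [-1.0, -0.7, -0.5]
width: 0.0132
1.15 [-2.43260500e-01 -2.13313315e-02 -4.56605965e-01  2.11738175e-05
 -1.13507127e+00 -1.52819065e+00] (array([-0.1709,  1.23  ,  0.0892]), array([-0.    ,  0.0004,  0.0026]))
```

```bash
python3 -m inch '1 -0.139 1 0.09 0 0 0; 1 -0.139 1 0.09 0 0 0; 1 -0.139 1 0.09 0 0 0; 1 -0.139 1 0.09 0 0 0; 1 -0.139 1 0.09 0 0 0; 1 -0.139 1 0.09 0 0 0; 1 -0.139 1 0.09 0 0 0; 1 -0.139 1 0.09 0 0 0; 1 -0.139 1 0.09 0 0 0' 
python3 -m inch '1 -0.03 0.23 0 0 0 0; 1 -0.03 0.23 0 0 0 0; 1 -0.03 0.23 0 0 0 0'
python3 - <<'E'
from h import *
from station import arm
import cv2
s=arm.get_state();f=arm.grab_frame('wrist');pickle.dump((s,f),open('pics/w1.pkl','wb'));cv2.imwrite('pics/w1.png',f['img'][:,:,::-1])
p=fw(-95,0);print(s['t'],s['eef_pos'],s['q'],row(s,[*p,.1],np.radians(180)+X[2]))
E
```

```text
t: 2.05
eef_pos: [0.4503, -0.0005, 0.1993]
ee_rot: [-3.141, -0.001, 2.938]
force: [-0.2, -0.6, 0.9]
width: 0.0001
t: 2.35
eef_pos: [0.4741, 0.0667, 0.1996]
ee_rot: [3.142, 0.0, 2.939]
force: [-0.6, -0.6, -0.4]
width: 0.0003
2.35 [0.47410517 0.06673752 0.1995664 ] [ 5.52121022e-01  5.25479489e-02 -4.46771183e-01  1.33150195e-04
 -1.07133390e+00 -2.32593969e+00] (array([0.0029, 0.0004, 0.3319]), array([0.    , 0.0002, 0.0004]))
```

View pics/w1.png

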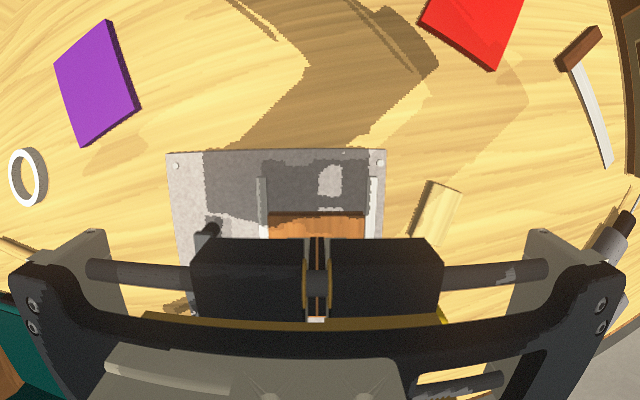

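The wrist view (turned around, robot side up) shows the bed's near corners at about (166,153) and (385,150), the rail ends at about (262,178) and (373,178), and the panel's near edge at row ~213. I'll check my fit against these.

```bash
cat >> h.py <<'E'
def wat(s,f,u,v,z):
    T=np.array(f['tool_from_camera']);a=u-f['cx'];b=v-f['cy'];r=np.hypot(a,b);th=r/f['fx']
    d=np.array([np.sin(th)*a/r,-np.sin(th)*b/r,-np.cos(th)])
    R=Ro.from_euler('xyz',s['ee_rot']).as_matrix()
    o=R@T[:3,3]+s['eef_pos'];d=R@T[:3,:3]@d
    return o+d*(z-o[2])/d[2]
E
python3 - <<'E'
from h import *
import cv2
s,f=pickle.load(open('pics/w1.pkl','rb'))
cv2.imwrite('pics/w1c.png',cv2.resize(f['img'][140:250,155:395,::-1],None,fx=3.3,fy=3.3,interpolation=cv2.INTER_CUBIC))
for n,u,v,z in[('c-185',166,154,.012),('c80',386,150,.012),('panel L',268,213,.03),('panel R',364,213,.03)]:print(n,wf(wat(s,f,u,v,z)).round(1))
E
```

```text
c-185 [-129.3 -182.7]
c80 [-130.6   78.6]
panel L [-61.3 -54.5]
panel R [-61.5  53.1]
```

View pics/w1c.png

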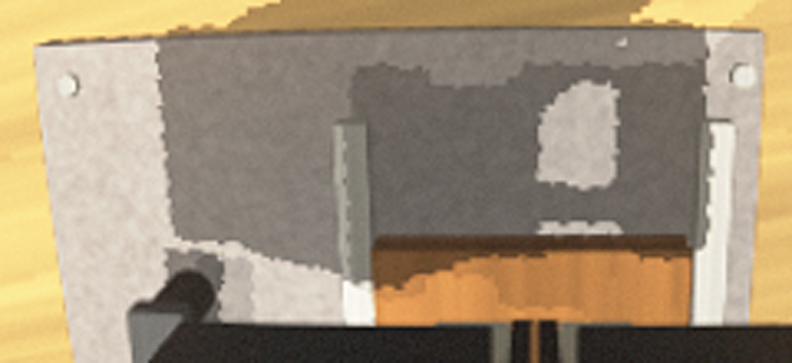

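```bash
python3 -m inch '1 0 0 0.16 0 0 0; 1 0 0 0.32 0 0 0; 1 0 0 0.45 0 0 0; 1 0 0 0.53 0 0 0; 1 0 0 0.57 0 0 0; 1 0 0 0.598 0 0 0; 1 0 0 0.598 0 0 0; 1 0 0 0.598 0 0 0'
python3 -m inch '1 -0.02 0 0 0 0 0; 1 -0.03 0 0 0 0 0; 1 -0.037 0 0 0 0 0; 1 -0.044 0 0 0 0 0; 1 -0.050 0 0 0 0 0;1 -0.050 0 0 0 0 0'
python3 - <<'E'
from h import *
from station import arm
s=arm.get_state();print(wf(s['eef_pos']),s['force'])
E
```

```text
t: 3.2
eef_pos: [0.4736, 0.066, 0.0208]
ee_rot: [3.141, 0.001, 2.938]
force: [-0.4, -0.3, 0.6]
width: 0.0001
t: 3.8
eef_pos: [0.4881, 0.0634, 0.0202]
ee_rot: [3.142, 0.0, 2.939]
force: [0.3, -0.7, 0.2]
width: 0.0005
[-79.74788663  -0.54091812] [ 0.30669162 -0.67585638  0.1614868 ]
```

```bash
python3 -m inch '1 -0.01 0 0 0 0 0; 1 -0.02 0 0 0 0 0; 1 -0.03 0 0 0 0 0; 1 -0.04 0 0 0 0 0; 1 -0.050 0 0 0 0 0;1 -0.06 0 0 0 0 0;1 -0.07 0 0 0 0 0'
python3 - <<'E'
from h import *
from station import arm
s=arm.get_state();print(wf(s['eef_pos']),s['force'])
E
```

```text
t: 4.5
eef_pos: [0.5085, 0.059, 0.0201]
ee_rot: [-3.141, -0.0, 2.939]
force: [-1.2, -0.6, -1.1]
width: 0.0004
[-58.88219213  -0.70428166] [-1.15867353 -0.64775411 -1.12466053]
```

```bash
python3 -m inch '1 -0.007 0 0 0 0 0; 1 -0.014 0 0 0 0 0; 1 -0.021 0 0 0 0 0; 1 -0.028 0 0 0 0 0; 1 -0.035 0 0 0 0 0;1 -0.042 0 0 0 0 0;1 -0.049 0 0 0 0 0;1 -0.056 0 0 0 0 0;1 -0.063 0 0 0 0 0;1 -0.07 0 0 0 0 0;1 -0.077 0 0 0 0 0;1 -0.084 0 0 0 0 0'
python3 - <<'E'
from h import *
from station import arm
import cv2
s=arm.get_state();print(wf(s['eef_pos']),s['force'])
for n in('top','wrist'):
    f=arm.grab_frame(n);pickle.dump((s,f),open(f'pics/{n}2.pkl','wb'));im=f['img'][:,:,::-1]
    if n=='top':im=im[125:255,260:420]
    else:im=im[120:280,170:470]
    cv2.imwrite(f'pics/{n}2.png',cv2.resize(im,None,fx=2.6 if n=='wrist' else 4.6,fy=2.6 if n=='wrist' else 4.6,interpolation=cv2.INTER_CUBIC))
E
```

```text
t: 5.7
eef_pos: [0.5333, 0.0541, 0.0202]
ee_rot: [-3.142, -0.0, 2.939]
force: [-1.5, 0.5, -0.1]
width: 0.0002
[-33.5896436   -0.56247241] [-1.47716046  0.47202471 -0.130121  ]
```

View pics/top2.png

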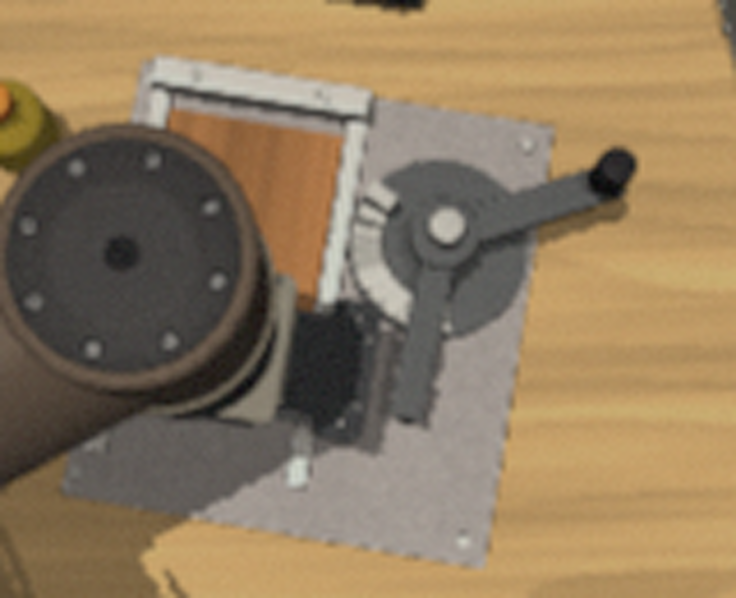

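View pics/wrist2.png

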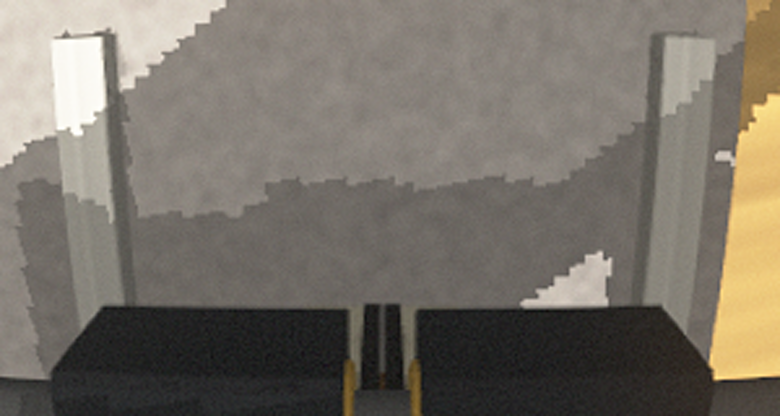

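The panel is moving: its far edge is at about (172,108)–(345,135) in the crop, close to the stop. I'll measure the gap.

Run:
```python
from h import *
s,f=pickle.load(open('pics/top2.pkl','rb'))
for u,v in[(172,108),(345,136),(258,122)]:print(wf(atz(f,260+u/4.6-.4,125+v/4.6-.4,.03)).round(1))
```

```text
[116.5  52.5]
[117.  -56.9]
[116.7  -2. ]
```

```bash
python3 -m inch '1 -0.006 0 0 0 0 0; 1 -0.012 0 0 0 0 0; 1 -0.018 0 0 0 0 0; 1 -0.023 0 0 0 0 0; 1 -0.028 0 0 0 0 0; 1 -0.031 0 0 0 0 0'
python3 -m inch '1 -0.002 0 0 0 0 0; 1 -0.004 0 0 0 0 0; 1 -0.006 0 0 0 0 0'
python3 - <<'E'
from h import *
from station import arm
s=arm.get_state();print(wf(s['eef_pos']),s['force'])
E
```

```text
t: 6.4
eef_pos: [0.5424, 0.0522, 0.0202]
ee_rot: [3.142, 0.0, 2.939]
force: [-1.9, 0.3, 0.7]
width: 0.0004
t: 6.7
eef_pos: [0.544, 0.0519, 0.0201]
ee_rot: [-3.142, -0.0, 2.939]
force: [-1.4, 0.8, 0.9]
width: 0.0006
[-22.65528014  -0.5611193 ] [-1.43810044  0.84392047  0.86531802]
```

```bash
python3 -m inch '1 -0.0015 0 0 0 0 0; 1 -0.003 0 0 0 0 0'
python3 -m inch '1 -0.0015 0 0 0 0 0; 1 -0.003 0 0 0 0 0'
python3 -m inch '1 -0.0015 0 0 0 0 0; 1 -0.003 0 0 0 0 0'
```

```text
t: 6.9
eef_pos: [0.5448, 0.0517, 0.0201]
ee_rot: [-3.142, -0.0, 2.939]
force: [-3.2, 0.4, 1.8]
width: 0.0002
t: 7.1
eef_pos: [0.5449, 0.0514, 0.0201]
ee_rot: [-3.141, -0.001, 2.939]
force: [-6.7, 2.2, 5.5]
width: 0.0005
t: 7.3
eef_pos: [0.5449, 0.0512, 0.02]
ee_rot: [-3.141, -0.003, 2.938]
force: [-10.8, 4.3, 8.8]
width: 0.0002
```

The panel is seated: the tool stalled and the force rose to about 11 N. I'm backing off, lifting and checking.

```bash
python3 -m inch '1 0.01 0 0 0 0 0; 1 0.05 0 0 0 0 0; 1 0.1 0 0 0 0 0; 1 0.1 0 -0.15 0 0 0; 1 0.1 0 -0.3 0 0 0; 1 0.1 0 -0.45 0 0 0; 1 0.1 0 -0.6 0 0 0; 1 0.1 0 -0.6 0 0 0'
python3 - <<'E'
from h import *
from station import arm
import cv2
s=arm.get_state();print(s['t'],s['eef_pos'],wf(s['eef_pos']),s['force'])
f=arm.grab_frame('top');pickle.dump((s,f),open(f'pics/top3.pkl','wb'));im=f['img'][:,:,::-1]
im=im[125:255,260:420]
cv2.imwrite(f'pics/top3.png',cv2.resize(im,None,fx=4.6,fy=4.6,interpolation=cv2.INTER_CUBIC))
for a in(-62,-63):
  d=np.radians(a);k=fw(60+100*np.cos(d),-125+100*np.sin(d))
  print(a,k,row(s,[*k,.22],d+X[2]))
E
```

```text
t: 8.1
eef_pos: [0.5204, 0.0584, 0.207]
ee_rot: [3.136, 0.01, 2.94]
force: [0.1, 0.3, 0.3]
width: 0.0003
8.1 [0.5204397  0.0584485  0.20698475] [-47.09399143   1.11928019] [0.07192735 0.27412058 0.32900925]
-62 [ 0.6280113  -0.18265398] (array([-0.5127, -0.7153, -0.0422]), array([-0.0068,  0.0119, -1.965 ]))
-63 [ 0.62633235 -0.18313067] (array([-0.5075, -0.718 , -0.0423]), array([-0.0067,  0.012 , -1.9483]))
```

View pics/top3.png

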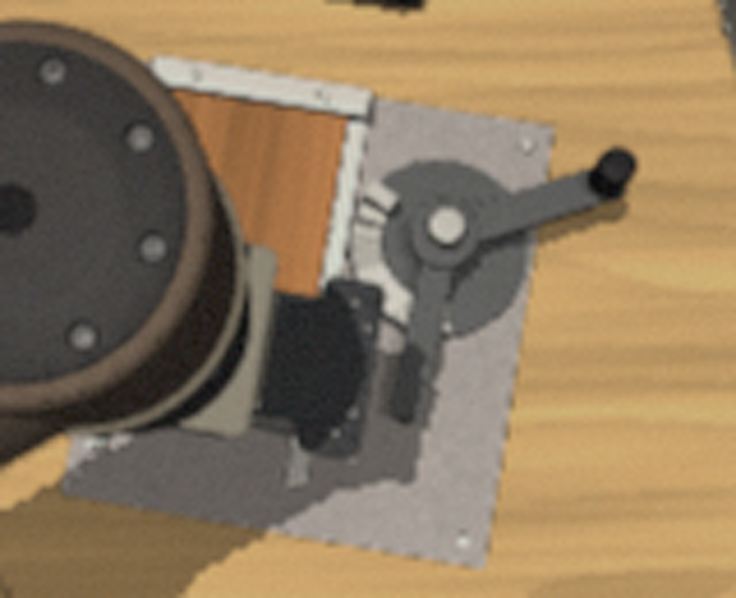

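```bash
python3 -m inch '0.6 -0.25 -0.35 -0.04 0 0 -1; 0.6 -0.25 -0.35 -0.04 0 0 -1; 0.6 -0.25 -0.35 -0.04 0 0 -1; 0.6 -0.25 -0.35 -0.04 0 0 -1; 0.6 -0.25 -0.35 -0.04 0 0 -1; 0.6 -0.25 -0.35 -0.04 0 0 -1; 0.6 -0.25 -0.35 -0.04 0 0 -1; 0.6 -0.25 -0.35 -0.04 0 0 -1'
python3 - <<'E'
from h import *
from station import arm
s=arm.get_state();print(s['t'],s['q'],s['width'])
for a in(-62,):
  d=np.radians(a);k=fw(60+100*np.cos(d),-125+100*np.sin(d))
  print(a,k,row(s,[*k,.2],d+X[2]))
E
```

```text
t: 8.95
eef_pos: [0.5688, -0.0606, 0.2108]
ee_rot: [3.141, -0.001, -2.292]
force: [-0.1, 0.4, 0.4]
width: 0.0354
8.95 [ 2.35702251e-01  2.02443772e-01 -2.41794485e-01 -1.92245268e-04
 -1.12807434e+00 -9.56824556e-01] 0.03536731359814803
-62 [ 0.6280113  -0.18265398] (array([ 0.1754, -0.4169,  0.0358]), array([ 1.400e-03, -5.000e-04, -9.612e-01]))
```

```bash
python3 -m inch '0.5 0.175 -0.417 0.03 0 0 -0.96; 0.5 0.175 -0.417 0.03 0 0 -0.96; 0.5 0.175 -0.417 0.03 0 0 -0.96; 0.5 0.175 -0.417 0.03 0 0 -0.96; 0.5 0.175 -0.417 0.03 0 0 -0.96; 0.5 0.175 -0.417 0.03 0 0 -0.96; 0.5 0.175 -0.417 0.03 0 0 -0.96; 0.5 0.175 -0.417 0.03 0 0 -0.96'
python3 - <<'E'
from h import *
from station import arm
import cv2
s=arm.get_state();print(s['t'],s['q'],s['width'],s['force'])
f=arm.grab_frame('wrist');pickle.dump((s,f),open(f'pics/w4.pkl','wb'));im=f['img'][:,:,::-1]
cv2.imwrite('pics/w4.png',im)
d=np.radians(-62);k=fw(60+100*np.cos(d),-125+100*np.sin(d))
print(row(s,[*k,.2],d+X[2]))
E
```

```text
t: 9.75
eef_pos: [0.6276, -0.1827, 0.2018]
ee_rot: [3.14, 0.001, -1.29]
force: [0.1, 0.2, -0.4]
width: 0.0439
9.75 [ 1.44634457e-02  3.40486562e-01 -7.23531473e-02 -1.68389220e-04
 -1.15957007e+00  2.66156370e-01] 0.04387931577700412 [ 0.07580594  0.22861232 -0.39893963]
(array([ 0.0003, -0.0012,  0.006 ]), array([ 0.0014,  0.0006, -0.0046]))
```

View pics/w4.png

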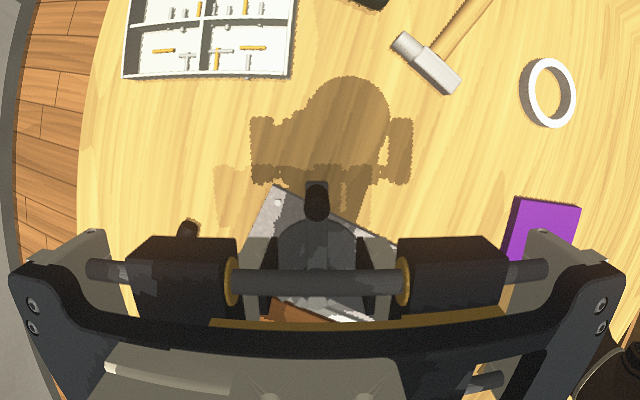

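The wrist view shows the knob near (316,205), between the jaws, with the lever running straight down the picture. I'll work out the knob's position.

Run:
```python
from h import *
import cv2
s,f=pickle.load(open('pics/w4.pkl','rb'))
cv2.imwrite('pics/w4c.png',cv2.resize(f['img'][170:250,270:370,::-1],None,fx=6,fy=6,interpolation=cv2.INTER_CUBIC))
for v in(200,205,210):
  w=wat(s,f,316.5,v,.124);k=wf(w);print(w,k,np.degrees(np.arctan2(k[1]+125,k[0]-60)),np.hypot(k[1]+125,k[0]-60))
```

```text
[ 0.62981464 -0.19117372  0.124     ] [ 110.43373084 -221.27484754] -62.35213390352284 108.68489993805832
[ 0.6286651  -0.18720971  0.124     ] [ 108.50741976 -217.62461723] -62.358993829814786 104.55758934073877
[ 0.62750422 -0.18320658  0.124     ] [ 106.56210336 -213.93837017] -62.366493099364845 100.3895570111608
```

View pics/w4c.png

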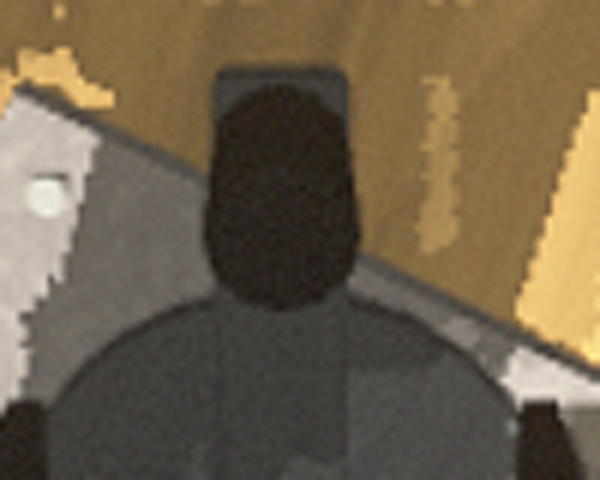

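```bash
python3 -m inch '0.5 0 0 0.12 0 0 0; 0.5 0 0 0.22 0 0 0; 0.5 0 0 0.28 0 0 0; 0.5 0 0 0.32 0 0 0; 0.5 0 0 0.35 0 0 0; 0.5 0 0 0.366 0 0 0; 0.62 0 0 0.366 0 0 0; 0.66 0 0 0.366 0 0 0; 0.68 0 0 0.366 0 0 0;0.68 0 0 0.366 0 0 0' 10
python3 - <<'E'
from h import *
from station import arm
import cv2
s=arm.get_state();print(s['t'],wf(s['eef_pos']),s['width'],s['force'])
f=arm.grab_frame('wrist');im=f['img'][:,:,::-1]
cv2.imwrite('pics/w5.png',cv2.resize(im[150:340,180:460],None,fx=2.8,fy=2.8))
E
```

```text
t: 10.8
eef_pos: [0.6287, -0.1829, 0.0941]
ee_rot: [-3.14, -0.0, -1.292]
force: [0.2, 0.1, 0.4]
width: 0.0283
10.8 [ 107.64091508 -213.44334735] 0.028256194193288835 [0.17895706 0.08643977 0.36203082]
```

View pics/w5.png

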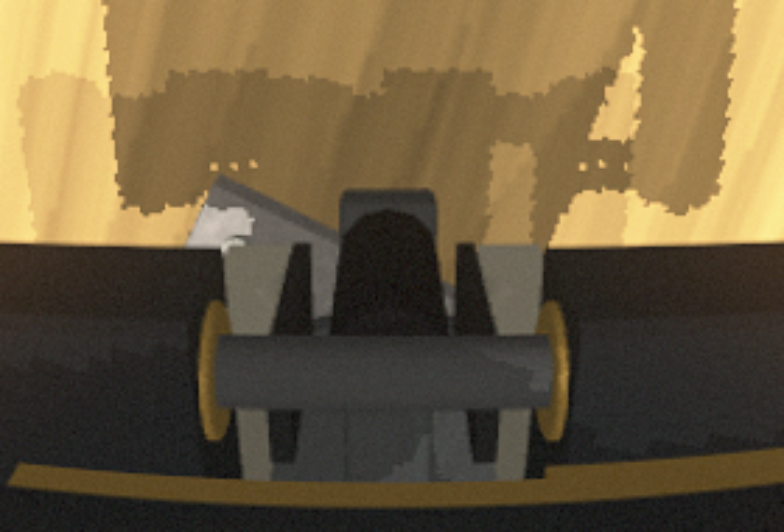

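```bash
cat > st.py <<'E'
from h import *
from station import arm
import cv2,sys
s=arm.get_state();k=wf(s['eef_pos']);yaw=s['ee_rot'][2];rot=Ro.from_euler('xyz',s['ee_rot'])
print('t',s['t'],'ang',np.degrees(np.arctan2(k[1]+125,k[0]-60)),'r',np.hypot(k[1]+125,k[0]-60),'toolF',rot.inv().apply(s['force']).round(1),'z',s['eef_pos'][2],'yawfix',np.degrees(yaw-X[2]),'w',s['width'])
if len(sys.argv)>1:
    for n in('wrist','scene','top'):
        f=arm.grab_frame(n);pickle.dump((s,f),open(f'pics/{n}_{sys.argv[1]}.pkl','wb'));im=f['img'][:,:,::-1]
        im={'wrist':im[150:340,180:460],'scene':im[165:265,235:365],'top':im[125:255,260:420]}[n]
        cv2.imwrite(f'pics/{n}_{sys.argv[1]}.png',cv2.resize(im,None,fx=2.5 if n=='wrist' else 4.5,fy=2.5 if n=='wrist' else 4.5,interpolation=cv2.INTER_CUBIC))
E
python3 -m inch '0.68 -0.0001 0.0087 0 0 0 0.025; 0.68 -0.0005 0.0174 0 0 0 0.05; 0.68 -0.001 0.0262 0 0 0 0.075; 0.68 -0.0018 0.0348 0 0 0 0.1; 0.68 -0.0029 0.0435 0 0 0 0.125; 0.68 -0.0041 0.0521 0 0 0 0.15'
python3 st.py
python3 -m inch '0.68 -0.0001 0.0087 0 0 0 0.025; 0.68 -0.0005 0.0174 0 0 0 0.05; 0.68 -0.001 0.0262 0 0 0 0.075; 0.68 -0.0018 0.0348 0 0 0 0.1; 0.68 -0.0029 0.0435 0 0 0 0.125; 0.68 -0.0041 0.0521 0 0 0 0.15'
python3 st.py a
```

```text
t: 11.45
eef_pos: [0.613, -0.1862, 0.0935]
ee_rot: [-3.141, -0.0, -1.451]
force: [5.2, -0.0, -3.0]
width: 0.028
t 11.45 ang -70.79866526321267 r 100.33517923657112 toolF [ 0.7 -5.1  3. ] z 0.09345818678029424 yawfix -71.489517719652 w 0.027951283192324063
t: 12.05
eef_pos: [0.5973, -0.187, 0.0936]
ee_rot: [-3.141, -0.0, -1.608]
force: [5.4, -2.2, -0.5]
width: 0.028
t 12.05 ang -79.82119130627544 r 100.37981589603145 toolF [ 2.  -5.5  0.5] z 0.09362616325713247 yawfix -80.4908981809664 w 0.02804870534360824
```

View pics/wrist_a.png

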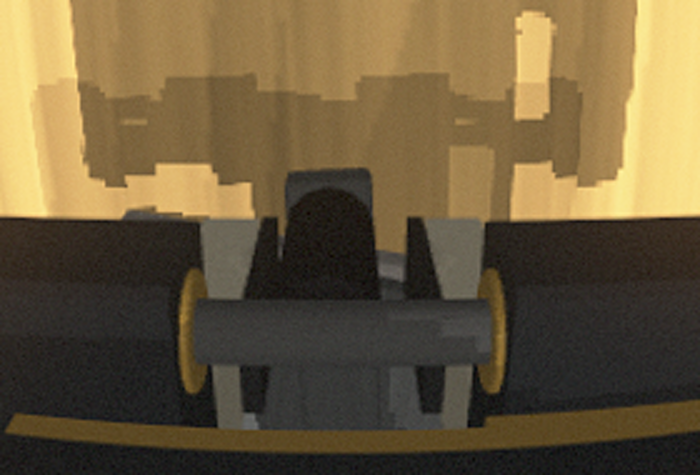

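View pics/scene_a.png

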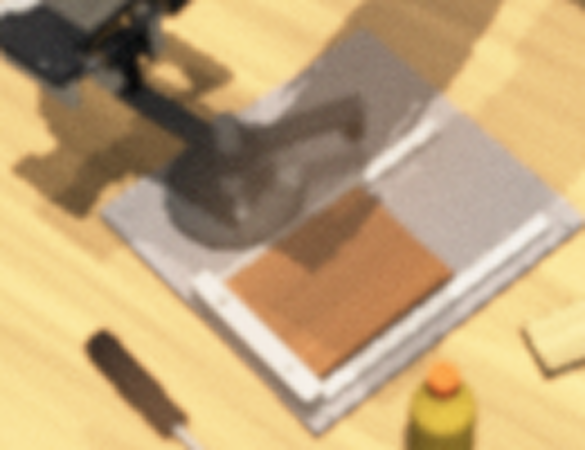

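The left finger is pushing the knob at about 5.5 N and the panel is home against the stop. I'll carry on.

```bash
python3 -m inch '0.68 -0.0001 0.0087 0 0 0 0.025; 0.68 -0.0005 0.0174 0 0 0 0.05; 0.68 -0.001 0.0262 0 0 0 0.075; 0.68 -0.0018 0.0348 0 0 0 0.1; 0.68 -0.0029 0.0435 0 0 0 0.125; 0.68 -0.0041 0.0521 0 0 0 0.15'>/dev/null
python3 st.py
python3 -m inch '0.68 -0.0001 0.0087 0 0 0 0.025; 0.68 -0.0005 0.0174 0 0 0 0.05; 0.68 -0.001 0.0262 0 0 0 0.075; 0.68 -0.0018 0.0348 0 0 0 0.1; 0.68 -0.0029 0.0435 0 0 0 0.125; 0.68 -0.0041 0.0521 0 0 0 0.15' >/dev/null
python3 st.py b
```

```text
t 12.8 ang -88.94960446433183 r 100.06865114208104 toolF [ 0.6 -5.1  2.2] z 0.09335425713205447 yawfix -89.49562910293712 w 0.02797636550172491
t 13.4 ang -97.96699857519424 r 99.9752343750605 toolF [ 2.2 -4.4  1.5] z 0.09338658061427106 yawfix -98.49052481922897 w 0.02807672239353718
```

View pics/wrist_b.png

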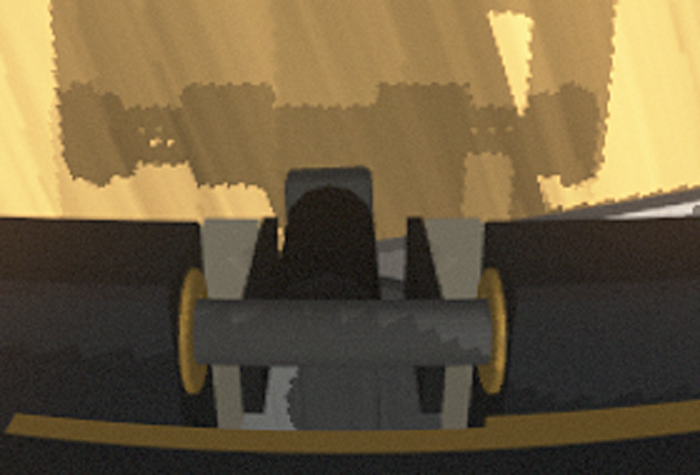

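View pics/top_b.png

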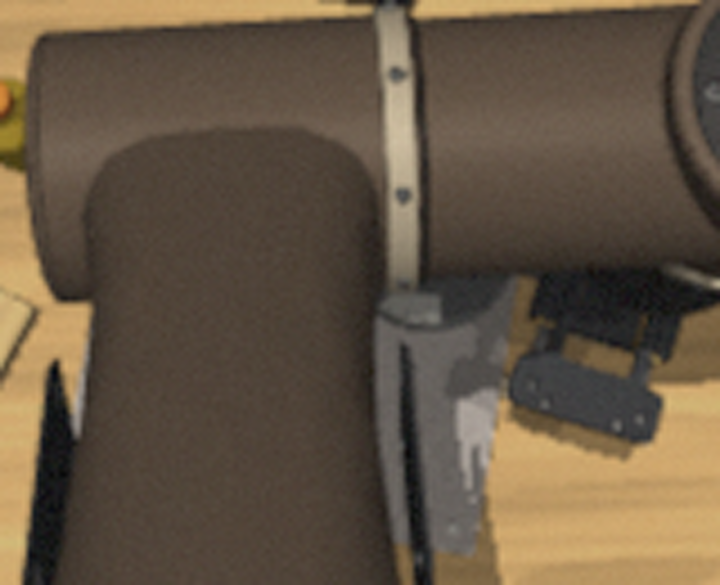

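```bash
for i in 1; do python3 -m inch '0.68 -0.0001 0.0087 0 0 0 0.025; 0.68 -0.0005 0.0174 0 0 0 0.05; 0.68 -0.001 0.0262 0 0 0 0.075' >/dev/null; done; python3 st.py
python3 -m inch '0.68 -0.0001 0.0087 0 0 0 0.025; 0.68 -0.0005 0.0174 0 0 0 0.05; 0.68 -0.001 0.0262 0 0 0 0.075' >/dev/null;  python3 st.py c
```

```text
t 13.85 ang -102.29445106227611 r 99.65354383482439 toolF [-0.8 -4.9  2.6] z 0.093359517511588 yawfix -102.99446032042768 w 0.027883640960566294
t 14.15 ang -107.0362870922163 r 99.74390965385895 toolF [ 1.7 -4.5  2.7] z 0.09333195312335174 yawfix -107.49280183731634 w 0.02811153722034863
```

View pics/wrist_c.png

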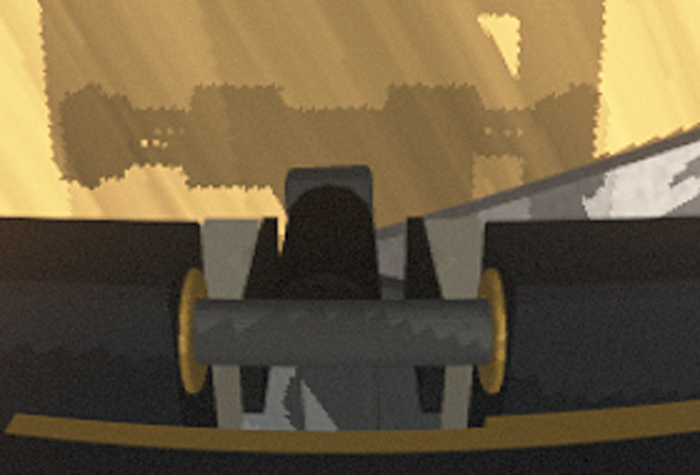

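View pics/scene_c.png

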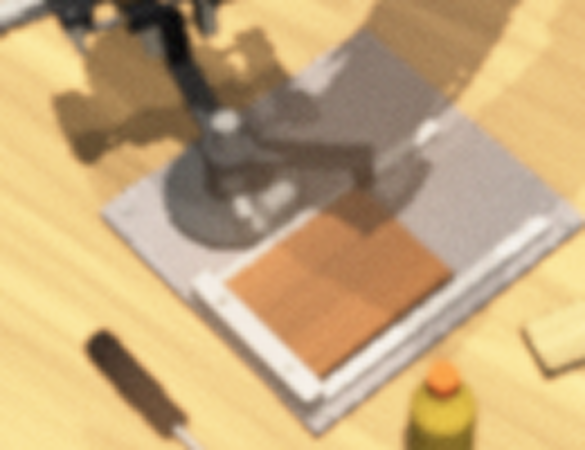

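```bash
cat >> st.py <<'E'
ft=rot.inv().apply(s['force'])[1]
sys.exit(0 if -13<ft<-2 else 1)
E
python3 -m inch '0.68 -0.0001 0.0087 0 0 0 0.025; 0.68 -0.0005 0.0174 0 0 0 0.05; 0.68 -0.001 0.0262 0 0 0 0.075' >/dev/null;  python3 st.py && python3 -m inch '0.68 -0.0001 0.0087 0 0 0 0.025; 0.68 -0.0005 0.0174 0 0 0 0.05; 0.68 -0.001 0.0262 0 0 0 0.075' >/dev/null &&  python3 st.py && python3 -m inch '0.68 -0.0001 0.0087 0 0 0 0.025; 0.68 -0.0005 0.0174 0 0 0 0.05; 0.68 -0.001 0.0262 0 0 0 0.075' >/dev/null &&  python3 st.py d
```

```text
t 14.6 ang -111.24476249654481 r 99.54051658370743 toolF [ 1.5 -5.2  1.8] z 0.09346223791701708 yawfix -111.99211456516953 w 0.02826963490842475
t 14.9 ang -116.01117319121494 r 99.61007321349987 toolF [ 1.9 -5.   1.8] z 0.09344410019284624 yawfix -116.48813070776225 w 0.028512627984073117
t 15.2 ang -120.6166223880833 r 99.69559556930784 toolF [ 0.8 -3.6  1.3] z 0.09340139679877049 yawfix -120.99082097141131 w 0.028249180894568907
```

View pics/wrist_d.png

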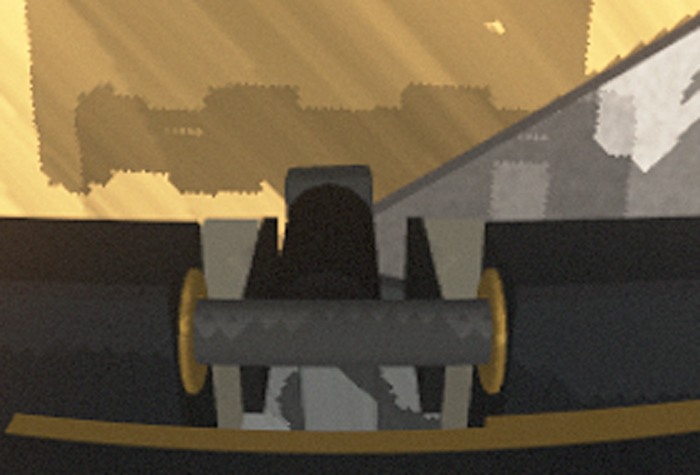

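View pics/scene_d.png

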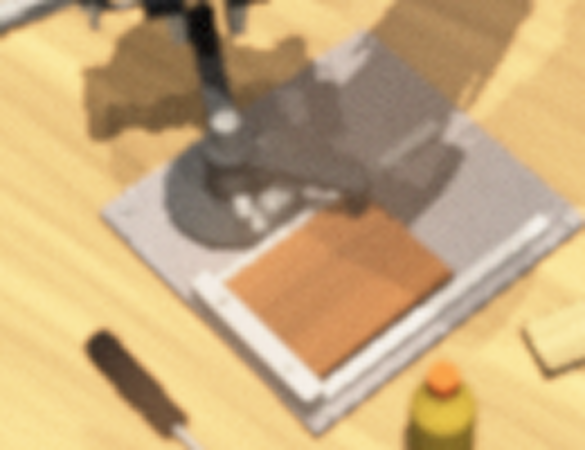

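```bash
python3 -m inch '0.68 -0.0001 0.0087 0 0 0 0.025; 0.68 -0.0005 0.0174 0 0 0 0.05' >/dev/null;  python3 st.py && python3 -m inch '0.68 -0.0001 0.0087 0 0 0 0.025; 0.68 -0.0005 0.0174 0 0 0 0.05' >/dev/null &&  python3 st.py && python3 -m inch '0.68 -0.0001 0.0087 0 0 0 0.025; 0.68 -0.0005 0.0174 0 0 0 0.05' >/dev/null &&  python3 st.py && python3 -m inch '0.68 -0.0001 0.0087 0 0 0 0.025; 0.68 -0.0005 0.0174 0 0 0 0.05' >/dev/null &&  python3 st.py e
```

```text
t 15.55 ang -123.14624386785404 r 99.42674292144088 toolF [ 2.4 -7.2  2.2] z 0.09350616157810909 yawfix -123.9665740114847 w 0.028484411925224464
t 15.75 ang -125.79882167676668 r 99.39012950088613 toolF [  3.8 -10.3   0.4] z 0.09386793315579522 yawfix -126.95976916936081 w 0.028386486888577613
t 15.95 ang -128.60048674135084 r 99.36013151782282 toolF [ 4.2 -8.6 -1.5] z 0.09423447992162609 yawfix -129.95585899389368 w 0.02804838938063071
t 16.15 ang -131.253435485499 r 99.31298679023492 toolF [  7.3 -12.8  -6.4] z 0.09486930570798081 yawfix -132.93125924459784 w 0.028139148927009902
```

The ramp has started: the force is up to 13 N and friction is lifting the fingers about 1.5 mm. I'll raise the tool along with the climb.

```bash
python3 -m inch '0.68 0 0 -0.004 0 0 0; 0.68 0 0 -0.008 0 0 0' >/dev/null;  python3 st.py && python3 -m inch '0.68 -0.0001 0.0087 -0.001 0 0 0.025; 0.68 -0.0005 0.0174 -0.002 0 0 0.05' >/dev/null &&  python3 st.py && python3 -m inch '0.68 -0.0001 0.0087 -0.0015 0 0 0.025; 0.68 -0.0005 0.0174 -0.003 0 0 0.05' >/dev/null &&  python3 st.py f
```

```text
t 16.5 ang -132.28739485041285 r 99.1501969795445 toolF [-0.4 -5.9  3.9] z 0.09581985245004034 yawfix -132.92971107028765 w 0.02794148267034251
t 16.7 ang -135.11892543841415 r 99.16361909701673 toolF [ 0.7 -8.1  3.3] z 0.09644854316352584 yawfix -135.9796362066604 w 0.02837729940744116
t 16.9 ang -138.16330109226075 r 99.20196496989387 toolF [ 0.7 -6.8  2.7] z 0.09729874526240984 yawfix -138.9774662514343 w 0.028155322043531248
```

View pics/wrist_f.png

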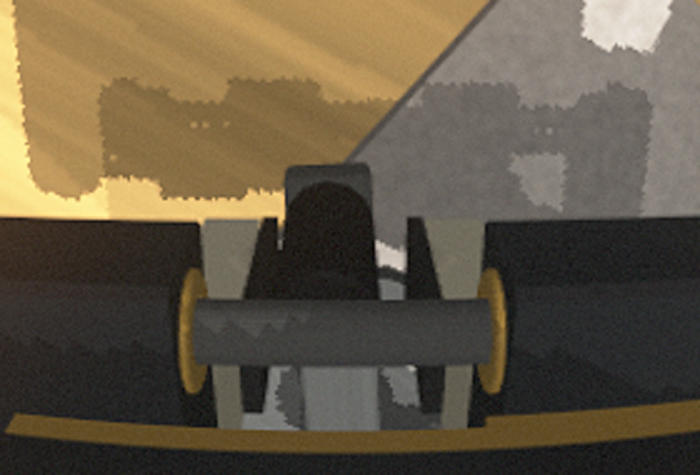

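View pics/scene_f.png

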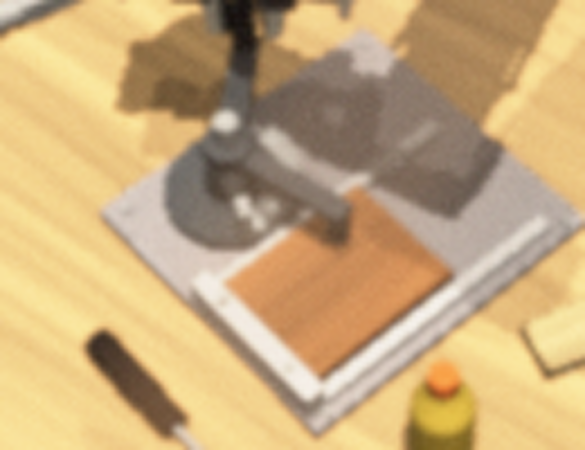

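```bash
python3 -m inch '0.68 -0.0001 0.0087 -0.001 0 0 0.025; 0.68 -0.0005 0.0174 -0.002 0 0 0.05' >/dev/null &&  python3 st.py && python3 -m inch '0.68 -0.0001 0.0087 -0.001 0 0 0.025; 0.68 -0.0005 0.0174 -0.002 0 0 0.05' >/dev/null &&  python3 st.py && python3 -m inch '0.68 -0.0001 0.0087 -0.001 0 0 0.025; 0.68 -0.0005 0.0174 -0.002 0 0 0.05' >/dev/null &&  python3 st.py g
```

```text
t 17.25 ang -141.22821186303983 r 99.25956443688845 toolF [ 0.2 -9.2  3.1] z 0.09787165491717598 yawfix -141.92685325928514 w 0.027764799628423924
t 17.45 ang -144.33478967115488 r 99.26809850657978 toolF [ 0.4 -6.6  2.8] z 0.09838136373073414 yawfix -144.93633865974417 w 0.028164476538781888
t 17.65 ang -147.45789358698036 r 99.34909809893496 toolF [-0.6 -5.5  2.6] z 0.09902344925380598 yawfix -147.9403235258358 w 0.02777023614807181
```

View pics/wrist_g.png

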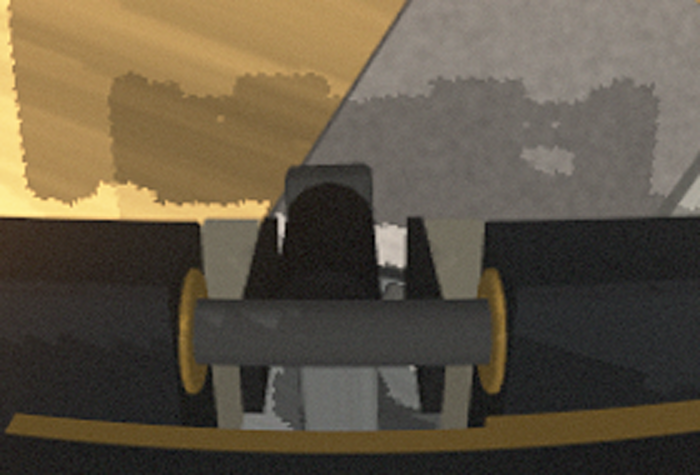

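View pics/scene_g.png

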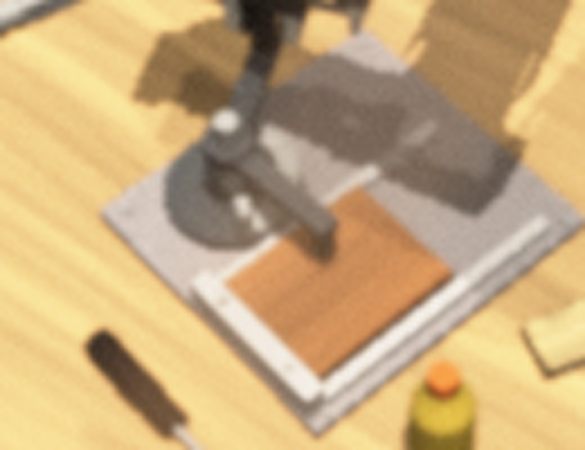

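```bash
python3 -m inch '0.68 -0.0001 0.0087 -0.0005 0 0 0.025' >/dev/null &&  python3 st.py && python3 -m inch '0.68 -0.0001 0.0087 -0.0005 0 0 0.025' >/dev/null &&  python3 st.py && python3 -m inch '0.68 -0.0001 0.0087 0 0 0 0.025' >/dev/null &&  python3 st.py && python3 -m inch '0.68 -0.0001 0.0087 0 0 0 0.025' >/dev/null &&  python3 st.py && python3 -m inch '0.68 -0.0001 0.0087 0 0 0 0.025' >/dev/null &&  python3 st.py
```

```text
t 17.9 ang -149.10788750106846 r 99.4007572392257 toolF [-0.8 -4.3  2.3] z 0.09900130283158935 yawfix -149.33961902377175 w 0.028337190594300878
t 18.0 ang -150.53349048308726 r 99.35534799403516 toolF [-0.6 -5.7  4.5] z 0.09912578372584335 yawfix -150.88167736761022 w 0.027735614135143527
t 18.1 ang -151.9807341707837 r 99.37242291780075 toolF [-1.5 -5.3  2.1] z 0.09914943678990709 yawfix -152.3825761959819 w 0.027896842894793283
t 18.2 ang -153.51819708471353 r 99.39817174087713 toolF [-0.9 -3.5  2.4] z 0.099125805108528 yawfix -153.88855349226213 w 0.028122137067541134
t 18.3 ang -155.18106419534305 r 99.46945157840811 toolF [-0.1 -0.9  0.1] z 0.09907864747180163 yawfix -155.39575024227267 w 0.02784230675002851
```

```bash
python3 st.py h
```

```text
t 18.3 ang -155.18106419534305 r 99.46945157840811 toolF [-0.1 -0.9  0.1] z 0.09907864747180163 yawfix -155.39575024227267 w 0.02784230675002851
```

View pics/wrist_h.png

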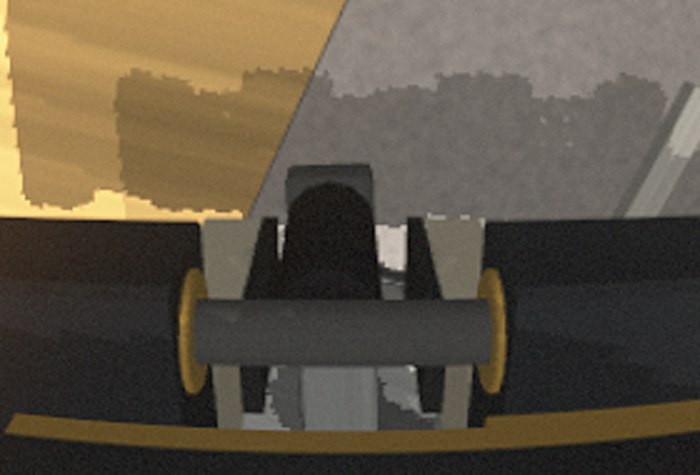

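View pics/scene_h.png

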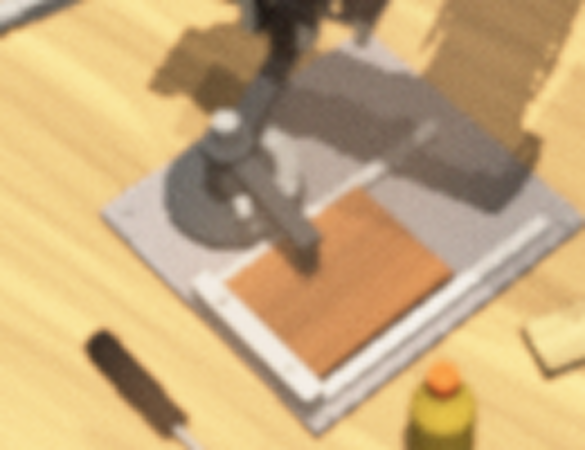

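The push force has gone and the knob is just leaving the pushing finger, so it is starting down the flank. I'll follow it one row at a time.

```bash
python3 -m inch '0.68 -0.0001 0.0087 0 0 0 0.025' >/dev/null;  python3 st.py;python3 -m inch '0.68 -0.0001 0.0087 0 0 0 0.025' >/dev/null;  python3 st.py i
```

```text
t 18.55 ang -157.94750524933113 r 100.09433558467624 toolF [-0.5  7.9  6.1] z 0.09770939972549872 yawfix -156.87827297373832 w 0.028102173978355398
t 18.65 ang -158.88772925255734 r 100.08460942202998 toolF [0.4 0.7 0.6] z 0.0983399510450704 yawfix -158.36388397678027 w 0.02783552749472499
```

View pics/wrist_i.png

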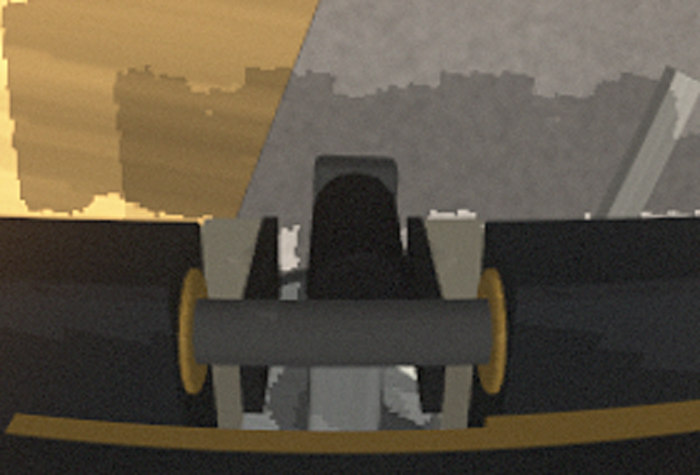

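The knob now rests on the leading finger, so it has run ahead as described. I'll keep following and let it down.

```bash
for z in 1; do python3 -m inch '0.68 -0.0001 0.0087 0 0 0 0.025' >/dev/null;  python3 st.py;python3 -m inch '0.68 -0.0001 0.0087 0 0 0 0.025' >/dev/null;  python3 st.py;python3 -m inch '0.68 -0.0001 0.0087 0 0 0 0.025' >/dev/null;  python3 st.py j;done
```

```text
t 18.9 ang -159.69357069825296 r 99.24937368453763 toolF [ 0.1 -1.3  0.4] z 0.09918175588593356 yawfix -159.77685821305585 w 0.02785892741292268
t 19.0 ang -161.09220423260768 r 98.8930778980729 toolF [ 0.8 -0.3  0.4] z 0.0995036269154296 yawfix -161.32237855157226 w 0.027827632472594805
t 19.1 ang -162.58401267023254 r 98.84613629311133 toolF [-0.8 -0.4  0.3] z 0.09958313689960428 yawfix -162.82867457550483 w 0.02840729148290195
```

View pics/wrist_j.png

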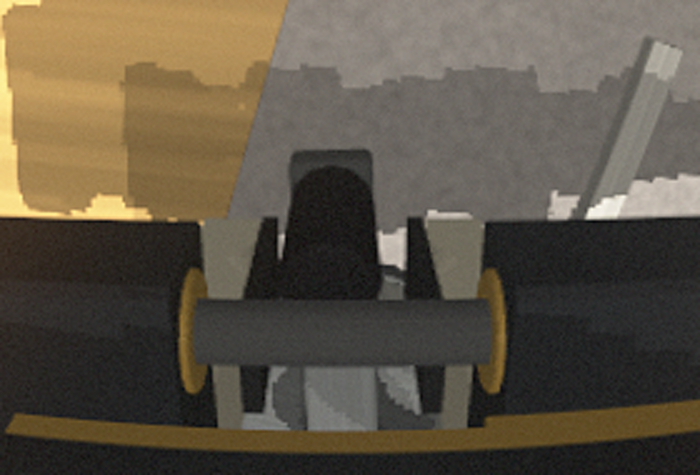

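View pics/scene_j.png

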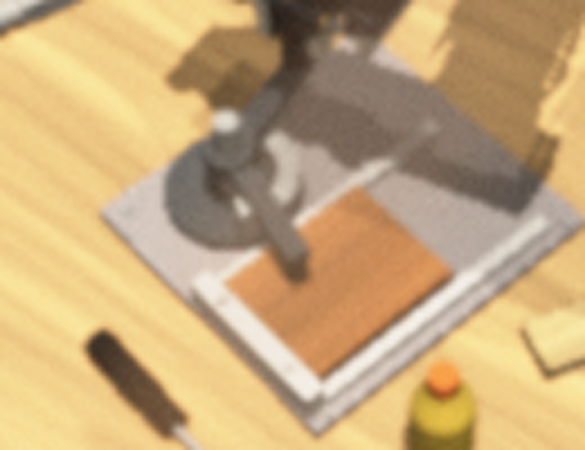

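```bash
python3 -m inch '0.68 0 0.0043 0 0 0 0.0125' >/dev/null;  python3 st.py;python3 -m inch '0.68 0 0.0043 0 0 0 0.0125;0.68 0 0.0043 0 0 0 0.0125' >/dev/null;  python3 st.py k
```

```text
t 19.35 ang -163.1578328630547 r 98.9124365285757 toolF [-0.6 -3.9  0.3] z 0.0995266516918738 yawfix -163.56214849868005 w 0.027779986789281966
t 19.55 ang -163.80116183310614 r 98.93954271616579 toolF [-1.3 -5.1  1.7] z 0.09951656645849716 yawfix -164.38262945373077 w 0.028187003388568745
```

View pics/wrist_k.png

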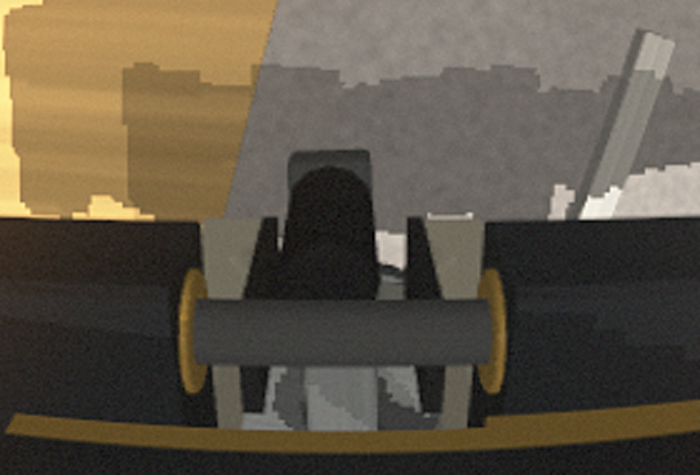

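The lever height no longer changes as I push and the resistance is only the nose's sliding friction (about 5 N), so the handle is down in the notch. I'm centring, opening and lifting away.

```bash
python3 -m inch '0.68 0 -0.009 0 0 0 0; 0.6 0 -0.009 0 0 0 0;0.5 0 -0.009 0 0 0 0;0.5 0 -0.009 0 0 0 0;0.5 0 -0.009 -0.08 0 0 0;0.5 0 -0.009 -0.2 0 0 0;0.5 0 -0.009 -0.35 0 0 0;0.5 0 -0.009 -0.5 0 0 0;0.5 0.15 -0.009 -0.55 0 0 0;0.5 0.3 -0.009 -0.55 0 0 0;0.5 0.3 -0.009 -0.55 0 0 0'
python3 st.py l
```

```text
t: 20.8
eef_pos: [0.4074, -0.1031, 0.2653]
ee_rot: [3.14, 0.002, -3.072]
force: [1.4, 0.3, 0.3]
width: 0.0438
t 20.8 ang -163.48595660263632 r 193.14867124294608 toolF [-1.4  0.2 -0.3] z 0.2653380216860017 yawfix -164.38339002081455 w 0.04381375828049136
```

View pics/top_l.png

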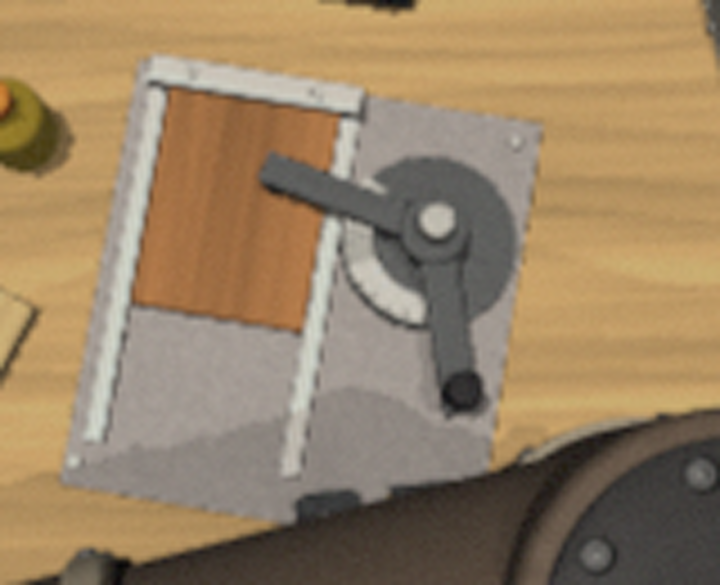

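View pics/scene_l.png

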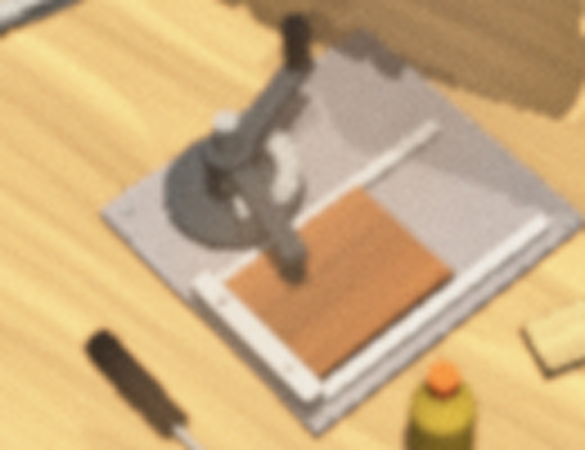

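The handle is over the panel, the panel is against the stop, and the gripper is clear. I'll check heights by comparing depth before and after.

Run:
```python
from h import *
def cloud(fn):
    s,f=pickle.load(open(fn,'rb'));E=np.array(f['extrinsics']);R=E[:3,:3];t=E[:3,3]
    v,u=np.mgrid[125:255,260:420];z=f['range_z'][125:255,260:420]
    P=np.stack([(u-f['cx'])/f['fx']*z,-(v-f['cy'])/f['fy']*z,-z],-1).reshape(-1,3);P=P[z.ravel()>0]
    W=(P-t)@R;F=np.array([wf(w) for w in W]);return F,W[:,2]*1000
for fn,na in(('pics/top0.pkl',-62.4),('pics/top_l.pkl',-162.2)):
    F,z=cloud(fn)
    kd=F-[60,-125];r=np.hypot(*kd.T);a=np.degrees(np.arctan2(kd[:,1],kd[:,0]))
    def sel(d,lo,hi,w=5):
        e=np.array([np.cos(np.radians(d)),np.sin(np.radians(d))]);al=kd@e;pe=kd@[-e[1],e[0]];return (al>lo)&(al<hi)&(abs(pe)<w)
    for n,m in(('lever',sel(na,45,80)),('nosearm',sel(na-120,65,100)),('knobtop',sel(na,93,107)),('spindle',r<6),('panel',(abs(F[:,0]-30)<25)&(F[:,1]>0)&(F[:,1]<45))):
        q=z[m];print(fn,n,m.sum(),np.median(q).round(1),q.std().round(1))
    m=(z>90)&(r>80);print('knob angle',np.degrees(np.arctan2(*(kd[m].mean(0)[::-1]))),np.hypot(*kd[m].mean(0)))
s,f=pickle.load(open('pics/top_l.pkl','rb'))
for u,v in((134,303),(302,331)):print('panel near',wf(atz(f,260+u/4.5-.4,125+v/4.5-.4,.03)))
```

```text
pics/top0.pkl lever 45 73.0 1.8
pics/top0.pkl nosearm 50 73.9 1.7
pics/top0.pkl knobtop 21 123.8 1.7
pics/top0.pkl spindle 16 108.5 1.7
pics/top0.pkl panel 276 30.4 1.9
knob angle -12.729243058521789 39.280930012149156
pics/top_l.pkl lever 50 69.4 1.7
pics/top_l.pkl nosearm 44 69.2 1.5
pics/top_l.pkl knobtop 24 119.8 1.9
pics/top_l.pkl spindle 16 107.0 1.2
pics/top_l.pkl panel 271 30.4 1.9
knob angle 179.68610830723586 165.48197874112398
panel near [-11.80254261  50.79420516]
panel near [-11.14621848 -56.46103525]
```

```bash
cat > dm.py <<'E'
from h import *
from station import arm
D=[]
for i in range(16):
    f=arm.grab_frame('top');z=f['range_z'][125:255,260:420].astype(float);z[z==0]=np.nan;D.append(z)
z=np.nanmean(D,0);E=np.array(f['extrinsics']);R=E[:3,:3];t=E[:3,3]
v,u=np.mgrid[125:255,260:420]
P=np.stack([(u-f['cx'])/f['fx']*z,-(v-f['cy'])/f['fy']*z,-z],-1).reshape(-1,3);W=(P-t)@R
F=np.array([wf(w) for w in W]);z=W[:,2]*1000
kd=F-[60,-125];r=np.hypot(*kd.T)
def sel(d,lo,hi,w=5):
    e=np.array([np.cos(np.radians(d)),np.sin(np.radians(d))]);al=kd@e;pe=kd@[-e[1],e[0]];return (al>lo)&(al<hi)&(abs(pe)<w)
m=(z>105)&(r>85)&(r<115);c=kd[m].mean(0);na=np.degrees(np.arctan2(c[1],c[0]));print('knob ang',na,'r',np.hypot(*c),m.sum())
for n,m in(('lever',sel(na,45,80)),('nosearm',sel(na-120,65,100)),('knobtop',sel(na,95,105)),('spindle',r<6),('panel',(abs(F[:,0]-30)<25)&(F[:,1]>0)&(F[:,1]<45)),('bed',(F[:,0]<-20)&(F[:,0]>-60)&(abs(F[:,1])<40)),('stop',(F[:,0]>133)&(F[:,0]<142)&(abs(F[:,1])<55))):
    print(n,m.sum(),np.median(z[m]).round(2),z[m].std().round(2))
E
python3 dm.py
```

```text
knob ang -161.80155809083024 r 102.4885745539911 58
lever 50 69.19 0.43
nosearm 45 69.14 0.46
knobtop 16 119.28 0.31
spindle 17 107.43 0.43
panel 275 30.41 0.42
bed 387 12.44 0.46
stop 121 40.33 0.81
```

Run:
```python
from h import *
import cv2
from station import arm
im=np.mean([arm.grab_frame('top')['img'].astype(float) for _ in range(6)],0).astype(np.uint8)
f=arm.grab_frame('top');f['img']=im;pickle.dump((0,f),open('pics/topm.pkl','wb'))
cv2.imwrite('pics/topm.png',cv2.resize(im[130:235,275:345,::-1],None,fx=8,fy=5.7,interpolation=cv2.INTER_CUBIC))
cv2.imwrite('pics/topm2.png',cv2.resize(im[134:158,288:345,::-1],None,fx=14,fy=14,interpolation=cv2.INTER_CUBIC))
# profile along channel centre: sample at fixture y, over x, at z=.03 projection
E=np.array(f['extrinsics'])
def proj(p):
    c=E[:3,:3]@p+E[:3,3];return f['cx']+f['fx']*c[0]/-c[2], f['cy']-f['fy']*c[1]/-c[2]
g=im.astype(np.float32)
for x in list(range(-20,0,1))+list(range(118,140,1)):
    pts=[proj(np.array([*fw(x,y),.03])) for y in range(5,45)]
    a=np.array(pts,np.float32);c=cv2.remap(g,a[:,:1],a[:,1:],cv2.INTER_CUBIC).mean((0,1));print(x,c.round(0),end=' | ')
```

```text
-20 [163. 154. 146.] | -19 [164. 155. 148.] | -18 [166. 157. 150.] | -17 [166. 157. 150.] | -16 [159. 151. 144.] | -15 [147. 139. 133.] | -14 [134. 124. 118.] | -13 [125. 110.  99.] | -12 [125. 100.  81.] | -11 [131.  96.  67.] | -10 [142.  98.  61.] | -9 [153. 104.  62.] | -8 [162. 111.  66.] | -7 [167. 114.  69.] | -6 [168. 115.  70.] | -5 [167. 114.  69.] | -4 [166. 114.  69.] | -3 [166. 114.  69.] | -2 [166. 114.  69.] | -1 [166. 114.  70.] | 118 [153. 105.  64.] | 119 [153. 105.  64.] | 120 [153. 105.  64.] | 121 [153. 105.  64.] | 122 [153. 105.  64.] | 123 [154. 106.  64.] | 124 [154. 106.  64.] | 125 [151. 104.  63.] | 126 [143.  98.  60.] | 127 [130.  90.  56.] | 128 [117.  85.  58.] | 129 [112.  89.  69.] | 130 [119. 106.  93.] | 131 [137. 132. 123.] | 132 [159. 158. 151.] | 133 [179. 180. 171.] | 134 [192. 193. 183.] | 135 [199. 199. 188.] | 136 [201. 200. 188.] | 137 [200. 198. 186.] | 138 [198. 195. 183.] | 139 [197. 193. 181.] |
```

View pics/topm2.png

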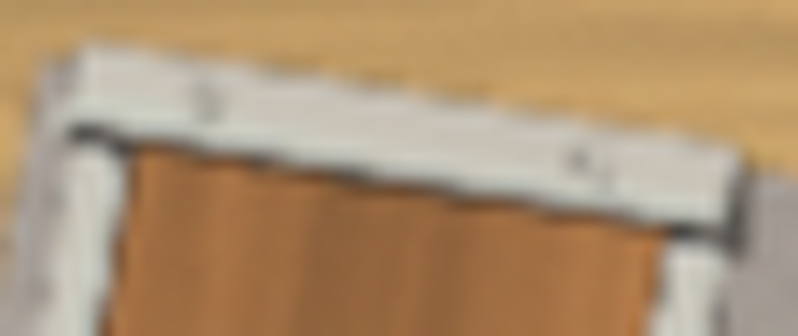

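View pics/topm.png

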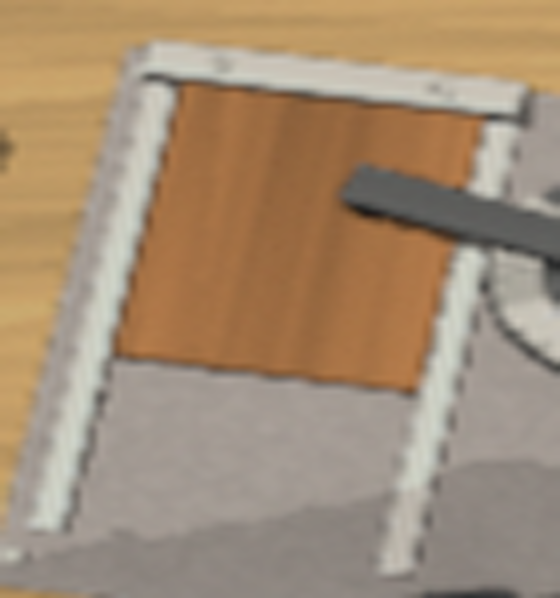

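The averaged depth, corrected for its common +0.4 mm offset, puts the nose at about 30 mm. The panel centre comes out at x ≈ 60 mm, which fits the rigid stall I felt. The gripper touches nothing, so I'm handing in.

```bash
python3 -c "
from station import arm
s=arm.get_state();print(s['t'],s['force'],s['eef_pos']);print(arm.job_done())"
```

```text
22.1 [ 0.66601007 -0.56735501 -0.19965374] [ 0.41147755 -0.10284514  0.26438392]
the job is handed in; nothing more can be done
None
```

I slid the panel home against the end stop, turned the clamp handle clockwise until it dropped into the notch, and let go. I handed the job in at t ≈ 22 s; `job_done()` gives no verdict.

**Panel:** I pushed it with closed fingers until the tool stalled. It stopped moving and the force rose to about 11 N along the push (limit 30 N), which felt like solid contact.

**Handle:** I caged the knob loosely in a 28 mm opening and walked it round its arc. It took about 5 N on the flat and up to about 13 N on the ramp. Part of that 13 N was friction dragging the fingers upward, so I raised the tool with the climb. The knob ran ahead down the flank and met the leading finger at 8 N, and it ended at about -162°. I then pushed it on gently, about 5 N with no change in lever height, before letting go and lifting clear.

**Last checks:**
- **Nose height:** averaged depth puts the handle 5 mm below its start, so the nose is at about 30 mm and over the panel.
- **Panel position:** its centre is at about x = 60 mm. Single edge readings in the pictures disagreed by 1 to 1.5 mm, which is the resolution limit, so I went by the felt contact and by the averaged view showing no visible gap at the stop.
- **Nose force:** I could not measure how hard the nose presses on the panel. I infer that it does from its height and the sliding friction.
- **Bystanders:** the glue bottle, offcut and screwdriver showed no movement. I did not check the square, tape or hammer at the end.

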